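Re-pin the last-length gauge at its longer setting

TASK

Set the last-length gauge to its longer setting: pull the locking pin up out of its hole, slide the carriage away from the heel post until the next hole, hidden under the carriage, lines up, and push the pin down through both until it clicks and its grip sits on the guide block. Feel for the hidden hole with light pressure and never force the pin (a push of 30 N would bend it); then let go, and leave the things lying round the gauge where they are.

Things in the scene. Friction and masses are not known exactly. Their poses are not given: they have to be found in the camera images.
- gauge: Last-length gauge, screwed to the table: dark steel base plate 84 mm wide from x = -120 to +250 mm, two grey guide rails (top 47 mm up), grey heel post at the -x end. Origin on the table under the first pin hole; +x is the way the carriage slides, away from the heel post; y across, z up.
- heel_post (a point): Middle of the top edge of the heel post's face, 101 mm from the gauge origin on the -x side, 56 mm above the table. Axes as the gauge's.
- first_hole (a point): Mouth of the first hole in the flat oiled index bar, under the carriage; bar top 36 mm above the table (0.3 mm lower beyond about x = 40 mm). Two 12 mm holes, 30 mm deep, lie on the bar's centre line (gauge y = 0): this one at x = 0, the second at some x between 50 and 84 mm, different on each gauge, covered by the carriage, not measurable from outside. Axes as the gauge's.
- first_balls (a point): Height of the two spring balls in each hole, 20 mm above the table, here in the first hole; they snap into the pin's groove. About 10 N of upward pull frees the pin within 3 mm. Pushing in takes 10 to 15 N, over the last 13 mm before home; a pin merely dropped into a hole stops about 13 mm high. Axes as the gauge's.
- carriage (a joint): Carriage position, m: 0 = at the first hole, grows away from the heel post, end stop 0.092. About 2.5 N friction; stays where left; can be pushed along by the pin standing in its guide hole. Aluminium plate 58 mm wide, top 46 mm above the table, reaching 136 mm beyond the hole; low fence (top 56 mm) 45 mm from the hole toward the heel post.
- guide_hole (a point): Centre of the mouth of the carriage's 12 mm through hole, on top of its 30 mm square steel guide block, 58 mm above the table; the hole goes down to 38 mm above the table. Axes as the gauge's.
- pin: Steel locking pin, 80 to 170 g, upright in the first hole at the start. Origin at the shoulder (underside of the grip) on the axis, z up. Round barrel grip 24 mm across, 44 mm high; shank 10 mm across, 48 mm long, groove 7 to 15 mm above the tip. Home: shoulder 58 mm above the table. With the tip resting on the index bar: 84 mm. A push of over 30 N bends it.
- pin_tip (a point): Centre of the pin's flat 9 mm tip (rounded out to the 10 mm shank within 5 mm), on its axis, 48 mm below the shoulder; 10 mm above the table when home. Axes as the pin's.
- heel_blank: Bystander: black D-shaped rubber heel blank 64 x 60 x 16 mm lying beside the gauge on the robot's side; origin under its centre.
- wood_wedge: Bystander: wooden wedge 36 x 120 x 30 mm lying beside the gauge on the far side; origin under its centre, length along its y.
- hex_bolt: Bystander: steel hexagon bolt 58 mm long lying beside the gauge on the far side; origin under its centre.
Things that resemble listed ones, but are neither listed nor needed, are in the scene too. Several things have the shape of the pin; the one meant has the colours described above.

How it is judged:
On the way, in this order (a step that is already met when the one before it is completed fails the run):
1. the pin is drawn up out of the first hole: its tip at least 36 mm above the table, the carriage not yet moved more than 30 mm (z of pin_tip in the frame of gauge above 0.036 m and value of joint carriage below 0.03 m), for 0.1 s.
2. the carriage is slid at least 44 mm away from the heel post (value of joint carriage above 0.044 m), for 0.1 s.
At the end, for the whole second after the job is handed in: Carriage at the hidden second hole (over 44 mm from its first position); pin upright within 0.08 rad, within 3 mm of the guide hole's axis, shoulder within 2 mm of the guide block's top, tip under 13 mm above the table, let go and at rest (under 10 mm/s) (value of joint carriage above 0.044 m and horizontal distance between pin and guide_hole below 0.003 m and z of pin in the frame of guide_hole below 0.002 m and z of pin_tip in the frame of gauge below 0.013 m and angle between pin's own z axis and vertical below 0.08 rad and linear speed of pin below 0.01 m/s); the robot touches nothing.
It fails at once if the pin is forced: over 30 N on the gauge while its tip is over 30 mm above the table, or over 55 N in all (detent squeeze included) deeper down (contact force between pin and gauge above 55 N or (contact force between pin and gauge above 30 N and z of pin_tip in the frame of gauge above 0.03 m)).
It fails at once if the heel blank, the wedge or the bolt is moved more than 15 mm (distance of any of heel_blank, wood_wedge, hex_bolt from where it was at the start of the episode above 0.015 m).
It also fails if it takes over 58 s, if anything falls off the work surface, if the arm or the gripper's body presses on something with over 40 N, if the wrist force passes 120 N, or if a joint passes its speed limit or range.

ROBOT

A 7-joint arm with a two-finger parallel gripper is mounted at the origin on a cart in front of the work surface, level with it; the furniture and walls round the work are solid. World frame = base frame: x ahead of the robot, y to its left, z up, the work surface at z = 0. Lengths are in m, angles in rad, forces in N, time in s.
With the tool pointing down it reaches from about 0.425 to 1.025 m from the base axis. Payload 3.6 kg.
Tool frame: the origin (TCP) lies on the front face of the gripper's body, between the roots of the fingers; the fingertips stand 73 mm ahead of it and the grasp point (between the pads) lies 54 mm ahead of it; z points along the fingers, y is the direction in which the jaws open and shut (so a half turn about z gives the same grasp; the last joint's range is limited). The gripper opens to 85 mm and grips with 20 to 120 N. Pads are 22 mm wide; open, the fingers measure 114 mm over their backs; the gripper's body (76 mm by 85 mm) begins 54 mm behind the grasp point. The pads swing forward as they close: fully open they stand 13 mm farther back than shut.
Start: joints at [-1.435, 0.591, 0.048, 1.609, -0.033, 0.943, -0.034], TCP at [0.165, 0.706, 0.304] pointing down, gripper open.
Joint ranges: [-2.69, 2.69], [-0.47, 2.24], [-1.27, 1.36], [0.19, 2.51], [-1.53, 4.68], [0.08, 2.07], [-3.09, 3.09]. Speed limits (rad/s): [2.57, 2.57, 3.14, 3.14, 3.14, 3.14, 3.14].

INTERFACE

Orientations are given as [roll, pitch, yaw] about the fixed x, y, z axes, in that order (R = Rz(yaw) Ry(pitch) Rx(roll)).
In Python, from workcell import bot, grab_frame, order gives the robot as it stands. The module is installed in compiled form; this text tells all that it offers.
- The arm moves only by the tool servo_tool, never from a script. Its argument "rows" is a list that holds one entry, the list of rows, each a list of 6 numbers: the shift along the tool's x, y, z in mm, then the turn, a rotation vector about the tool's x, y, z in rad. A call has 1 to 12 rows; each row is the pose to reach, as a shift and turn from the pose commanded when the call began, along the tool's axes at that moment; what a row does not reach only later rows make up. A row lasts 1/10 s, in which the tool goes at most 50 mm and 8.59 degrees, less where a joint would pass 70% of its speed; a pose out of reach is approached as far as the arm can. A call with a gripper value outside its range is refused whole. "claw" is the finger opening in mm, from 0 to 85.4, set as the call begins (left out, the last holds). The fingers move at their own pace and stop on an object; the grip force is fixed at half the most. Time passes only in rows, so rows that repeat a pose let the fingers close. It gives the time, the measured TCP pose, the force and the opening at its end, in the units of the state.
- bot.get_state(): the state, without advancing time (a new reading comes with each control period).
- grab_frame(name): name is "scene" or "side" or "wrist"; returns a dict with "img" (400x640x3 uint8, red, green, blue), "fx", "fy", "cx", "cy" (pixels), "k1" (the pictures are not rectified: a ray, as slopes to the right and down, at radius r is drawn at 1 + k1 r^2 times it, then the intrinsics apply), "R" (3x3) and "t" (3): a world point X has camera coordinates R X + t. Camera axes: x right, y down, z forward; pixel columns grow to the right and rows downward; lengths in m; the calibration is good to about 2 mm. A picture is of the moment at which its call begins. There is no depth.
- order.close_job(): hands the job in, once; it reports no verdict.
The state is a dict: "time": time; "joint_positions": joint angles; "dq": joint speeds; "joint_torque": joint torques, N m; "position": TCP position; "tool_rot": TCP orientation; "force": force on the tool from outside, world axes, zero at the start; "moment": the same for the moment, N m; "gripper_width": opening from 0.0 (shut) to 1.0 (fully open).
Only numpy, scipy, OpenCV 4.12 (cv2) and the standard library are available. Lean on these libraries where they do the work, as an engineer would, in place of code of your own. Each camera call takes 0.05 s, during which the arm holds its last target. There are 200 camera calls.

## Working session

There is one attempt and no reset: what is moved stays moved. The work goes in short steps, Python scripts to look and compute and a tool call to move; the robot and the scene stay as the last step left them, time stands still between calls to the robot, and variables do not carry over. Pictures are saved under pics/ and viewed, about 8 in all and at most 12, crops included, and the job is handed in when it is done.

Besides the shell and the picture viewer there is one more tool, called after "Request:" in YAML: its name, and indented under it one key for each argument. servo_tool: Moves the arm, as the interface text tells. Its arguments: {"type":"object","properties":{"rows":{"type":"array"},"claw":{"type":"number"}},"required":["rows"]}

```bash
mkdir -p pics; cat > h.py <<'E'
import numpy as np, cv2
from workcell import bot, grab_frame, order
def ray(f,u,v):
    d=np.array([(u-f["cx"])/f["fx"],(v-f["cy"])/f["fy"]]); s=d.copy()
    for _ in range(20): s=d/(1+f["k1"]*(s@s))
    R=np.array(f["R"]);t=np.array(f["t"])
    return -R.T@t, R.T@np.r_[s,1]
def onplane(f,u,v,z):
    c,d=ray(f,u,v); return c+d*(z-c[2])/d[2]
def proj(f,X):
    p=np.array(f["R"])@np.array(X)+np.array(f["t"]); s=p[:2]/p[2]; s=s*(1+f["k1"]*(s@s))
    return s*[f["fx"],f["fy"]]+[f["cx"],f["cy"]]
def snap(n,name):
    f=grab_frame(n); cv2.imwrite(f"pics/{name}.png",f["img"][:,:,::-1]); return f
def tri(rs):
    A=0;b=0
    for c,d in rs:
        d=d/np.linalg.norm(d);P=np.eye(3)-np.outer(d,d);A=A+P;b=b+P@c
    return np.linalg.solve(A,b)
E
python3 - <<'E'
from h import *
import pickle
F={n:snap(n,n+"0") for n in("scene","side","wrist")}
pickle.dump(F,open("f0.pkl","wb"))
for n in F: print(n,-np.array(F[n]["R"]).T@F[n]["t"], F[n]["fx"])
print(bot.get_state())
cv2.imwrite("pics/all0.png",np.vstack([F["scene"]["img"],F["side"]["img"]])[:,:,::-1][:, :])
E
```

```text
scene [0.09645816 0.6327969  0.43870127] 516.3892270267171
side [0.25905786 0.60217646 0.52220542] 417.05774470133804
wrist [0.09927519 0.71940165 0.37459255] 310.1529955417545
{'time': 0.15, 'joint_positions': array([-1.43452327,  0.59191225,  0.04831959,  1.60954393, -0.03331616,
        0.94271435, -0.033737  ]), 'dq': array([ 0.00076015, -0.00245469,  0.00017317, -0.00344125,  0.00018573,
       -0.00074891, -0.00188632]), 'joint_torque': array([ 2.65810166e-03, -5.49247921e+01,  1.54939648e+00, -1.98454624e+01,
        9.56624426e-03,  5.62666421e-03, -1.82356189e-06]), 'position': array([0.16498655, 0.70543745, 0.30299477]), 'tool_rot': array([-3.13982233e+00,  9.09103994e-05,  2.91184482e+00]), 'force': array([ 0.78988558, -0.40896132, -0.9503326 ]), 'moment': array([-0.01590515, -0.05633821, -0.00182037]), 'gripper_width': 1.0019463070441883}
```

View pics/scene0.png

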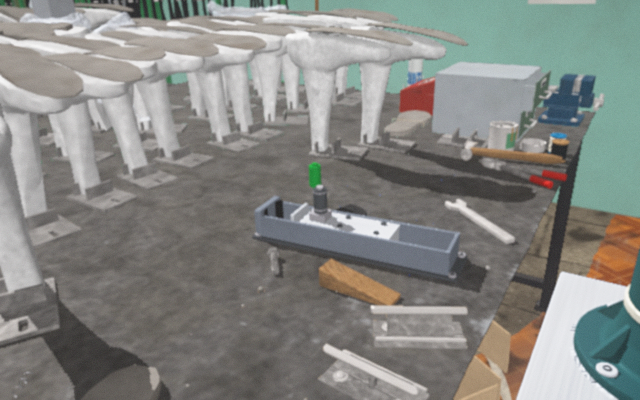

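View pics/side0.png

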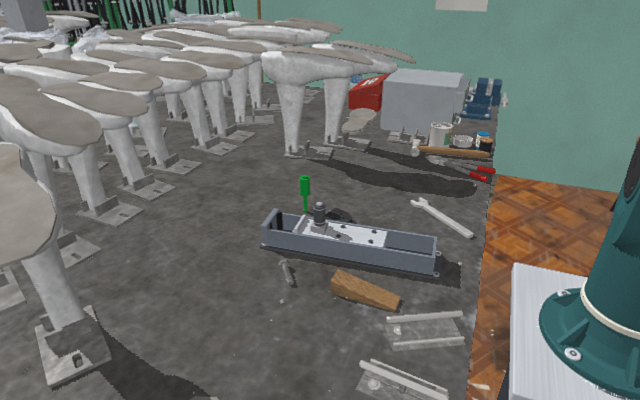

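Scene and side show the gauge with its grey pin (scene ≈(320,200), side ≈(320,215)). A green pin-shaped thing stands behind it (scene (315,175), side (305,190)), and it's a decoy by colour. I'll confirm with an enlarged crop of both.

```bash
python3 - <<'E'
from h import *
import pickle
F=pickle.load(open("f0.pkl","rb"))
a=cv2.resize(F["scene"]["img"][150:300,240:480],None,fx=3.3,fy=3.3,interpolation=cv2.INTER_CUBIC)[:300*2,:792]
b=cv2.resize(F["side"]["img"][165:285,250:450],None,fx=3.3,fy=3.3,interpolation=cv2.INTER_CUBIC)
a=cv2.resize(F["scene"]["img"][155:285,240:480],None,fx=2.5,fy=2.5,interpolation=cv2.INTER_CUBIC)
b=cv2.resize(F["side"]["img"][170:280,240:480],None,fx=2.5,fy=2.5,interpolation=cv2.INTER_CUBIC)
cv2.imwrite("pics/crop0.png",np.vstack([a,b])[:,:,::-1])
for n,u,v in(("scene",320,188),("side",320,205)):
  print(n,onplane(F[n],u,v,.10),onplane(F[n],u,v,0.0))
for n in F: print(n,np.round(F[n]["R"],3).tolist(),F[n]["t"],F[n]["k1"])
E
```

```text
scene [ 0.53453242 -0.06800713  0.1       ] [ 6.63871841e-01 -2.74916315e-01 -5.55111512e-17]
side [ 0.53095973 -0.06347698  0.1       ] [ 0.59536011 -0.22113802  0.        ]
scene [[-0.855, -0.519, -0.025], [-0.191, 0.357, -0.914], [0.483, -0.777, -0.404]] [0.42148067 0.19340596 0.62220822] 0.02270637197888507
side [[-0.926, -0.377, -0.007], [-0.184, 0.466, -0.865], [0.329, -0.8, -0.501]] [0.47046064 0.2187446  0.65821239] -0.020916045884599308
wrist [[0.226, 0.974, -0.001], [0.938, -0.217, 0.269], [0.261, -0.062, -0.963]] [-0.72271586 -0.03745711  0.37946359] -0.03211325238308759
```

View pics/crop0.png

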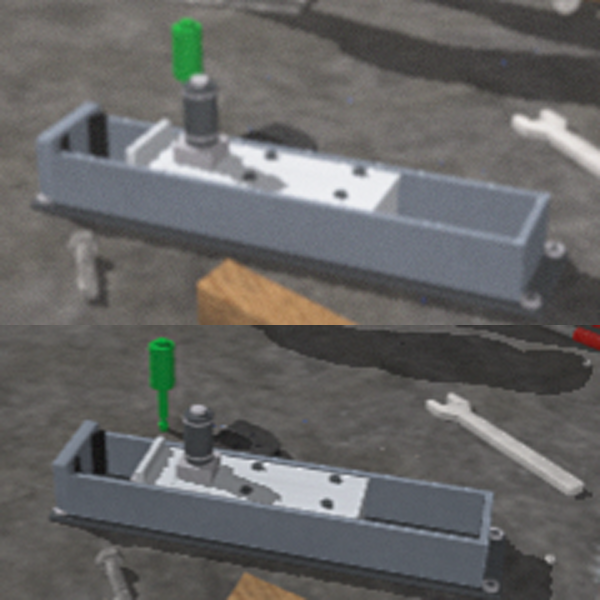

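View pics/wrist0.png

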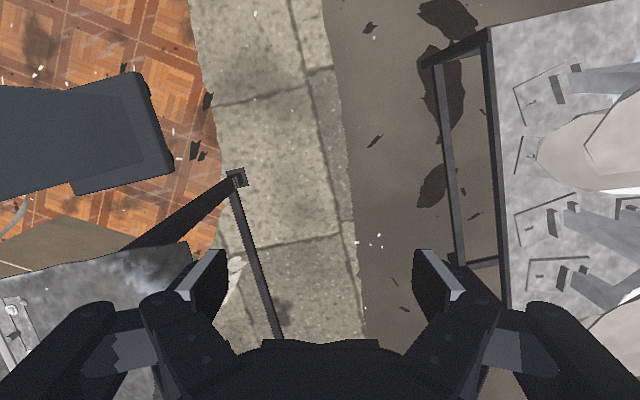

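```bash
python3 - <<'E'
from h import *
import pickle
F=pickle.load(open("f0.pkl","rb"))
S=lambda x,y:(240+x/2.5,155+y/2.5); D=lambda x,y:(240+x/2.5,170+(y-325)/2.5)
P={"pintop":((200,79),(199,408)),"R_near":((530,240),(487,548)),"R_far":((547,196),(491,492)),"guideR":((392,175),(366,478)),
"heelcornN":((40,138),(58,464)),"heelcornF":((93,106),(95,425))}
for k,(s,d) in P.items():
  print(k,tri([ray(F["scene"],*S(*s)),ray(F["side"],*D(*d))]),
   [onplane(F[n],*p,{'pintop':.102,'guideR':.046}.get(k,.047 if k[0]=='R' else .056)) .round(4) for n,p in(("scene",S(*s)),("side",D(*d)))])
E
```

```text
pintop [ 0.53101681 -0.06209891  0.10516934] [array([ 0.5353, -0.0693,  0.102 ]), array([ 0.5331, -0.0666,  0.102 ])]
R_near [ 0.29283414 -0.0459      0.04856962] [array([ 0.293 , -0.0558,  0.047 ]), array([ 0.2948, -0.042 ,  0.047 ])]
R_far [ 0.30295338 -0.11972316  0.04519777] [array([ 0.302 , -0.1173,  0.047 ]), array([ 0.303 , -0.1162,  0.047 ])]
guideR [ 0.39947647 -0.09273478  0.05047127] [array([ 0.4029, -0.0996,  0.046 ]), array([ 0.4006, -0.1006,  0.046 ])]
heelcornN [ 0.63334065 -0.01004325  0.05925819] [array([ 0.6382, -0.0166,  0.056 ]), array([ 0.636 , -0.0134,  0.056 ])]
heelcornF [ 0.63256012 -0.0736679   0.06017049] [array([ 0.6385, -0.0816,  0.056 ]), array([ 0.6359, -0.0796,  0.056 ])]
```

```bash
cat >> h.py <<'E'
from scipy.spatial.transform import Rotation as Ro
def rel(pos,yaw,st=None):
    st=st or bot.get_state(); R0=Ro.from_euler("xyz",st["tool_rot"])
    R1=Ro.from_euler("xyz",[np.pi,0,yaw])
    return (R0.inv().apply(np.array(pos)-st["position"])*1000).round(1),(R0.inv()*R1).as_rotvec().round(4)
E
python3 - <<'E'
from h import *
import pickle
F=pickle.load(open("f0.pkl","rb"))
for n,u,v in(("scene",30,325),("scene",0,210),("side",75,365),("scene",60,222),("side",305,212),("side",55,225),("scene",274,270),("scene",250,-0+240/1)):print(n,u,v,onplane(F[n],u,v,0).round(3))
print("top",[onplane(F["scene"],20,150,z).round(3) for z in(.2,.3)])
print(rel([.35,.32,.32],2.3),rel([.533,-.075,.30],1.67))
E
```

```text
scene 30 325 [0.759 0.342 0.   ]
scene 0 210 [1.193 0.142 0.   ]
side 75 365 [0.76  0.357 0.   ]
scene 60 222 [1.027 0.117 0.   ]
side 305 212 [ 0.616 -0.177  0.   ]
side 55 225 [1.133 0.09  0.   ]
scene 274 270 [0.547 0.06  0.   ]
scene 250 240.0 [ 0.647 -0.003  0.   ]
top [array([0.893, 0.224, 0.2  ]), array([0.56 , 0.395, 0.3  ])]
(array([-267.9, -333.2,  -16.4]), array([-1.700e-03,  6.000e-04,  6.118e-01])) (array([-536.1, -676.1,    4.2]), array([-1.5000e-03,  1.2000e-03,  1.2418e+00]))
```

Request:
servo_tool:
  rows:
    - [[-34,-42,-2,0,0,0.077],[-67,-83,-4,0,0,0.153],[-100,-125,-6,0,0,0.23],[-134,-167,-8,0,0,0.306],[-167,-208,-10,0,0,0.382],[-200,-250,-12,0,0,0.46],[-234,-291,-14,0,0,0.535],[-268,-333,-16,0,0,0.612],[-268,-333,-16,0,0,0.612],[-268,-333,-16,0,0,0.612]]

```text
time: 1.15
position: [0.352, 0.3158, 0.32]
tool_rot: [-3.14, 0.002, 2.291]
force: [-0.4, -0.3, -0.4]
gripper_width: 1.002
```

```bash
python3 -c "
from h import *
s=bot.get_state();print(s['position'],s['tool_rot'],s['joint_positions'],rel([.533,-.075,.30],1.67))"
```

```text
[0.35201962 0.31575229 0.32002562] [-3.14039198e+00  1.55978124e-03  2.29142656e+00] [-1.05338636  0.2595267   0.27459446  2.15341171 -0.10098495  0.74181821
  0.0077314 ] (array([-413. , -121.8,   20.8]), array([-0.0007,  0.0019,  0.6214]))
```

Request:
servo_tool:
  rows:
    - [[-45,-13,2,0,0,0.07],[-90,-26,4,0,0,0.14],[-135,-40,6,0,0,0.21],[-180,-53,9,0,0,0.28],[-225,-66,11,0,0,0.35],[-270,-80,13,0,0,0.41],[-315,-93,16,0,0,0.48],[-360,-106,18,0,0,0.55],[-390,-115,20,0,0,0.59],[-413,-122,21,0,0.002,0.621],[-413,-122,21,0,0.002,0.621],[-413,-122,21,0,0.002,0.621]]

```text
time: 2.35
position: [0.5345, -0.0678, 0.2985]
tool_rot: [-3.14, -0.003, 1.679]
force: [-0.8, 0.9, -0.4]
gripper_width: 1.005
```

```bash
python3 -c "
from h import *
f=snap('wrist','w1');import pickle;pickle.dump(f,open('f1.pkl','wb'))
s=bot.get_state();print(s['time'],s['position'],s['tool_rot'],s['joint_positions'],s['force'])
print(proj(f,[.533,-.066,.102]))"
```

```text
2.4 [ 0.53419682 -0.06699484  0.29847514] [-3.13991626e+00 -3.07972453e-03  1.68095080e+00] [-0.34096282  0.40313082  0.50763448  2.04949345 -0.28484957  0.75825797
  0.45206739] [-1.2386785   0.31298342  0.15176017]
[317.98592277 189.9542076 ]
```

View pics/w1.png

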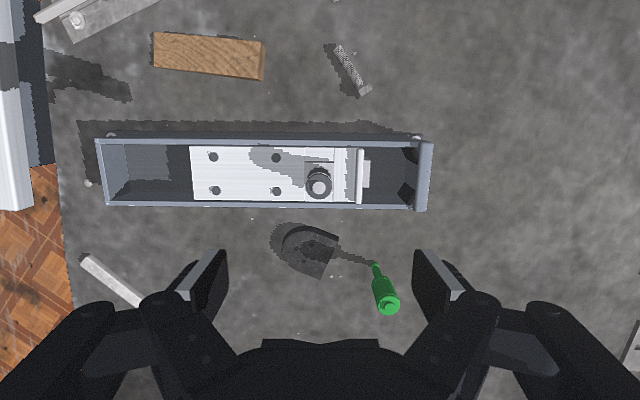

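The wrist view from above shows the grey pin with its light cap at (318,186) in the carriage. The green decoy is at (388,300), with the heel blank between at (310,248), the wedge at (208,55) and the bolt at (350,70).

```bash
python3 - <<'E'
from h import *
import pickle
f=pickle.load(open("f1.pkl","rb"));im=f["img"].astype(int)
g=im.mean(2)
# gray-blue rail top edges: columns scan for strongest transitions
for name,(r0,r1),sgn,z in(("far rail outer",(128,146),1,.047),("near rail outer",(200,220),-1,.047),("plate near edge",(192,206),-1,.046)):
    pts=[]
    for c in range(200,345 if 'plate' in name else 400,3):
        col=cv2.GaussianBlur(g[:,c-1:c+2].mean(1).reshape(-1,1),(1,3),0).ravel(); d=sgn*np.diff(col)[r0:r1]; k=d.argmax()
        if 0<k<len(d)-1:
            o=(d[k-1]-d[k+1])/(2*(d[k-1]+d[k+1]-2*d[k])+1e-9); pts.append(onplane(f,c,r0+k+.5+o,z)[:2])
    p=np.array(pts); vx,vy,x0,y0=cv2.fitLine(p.astype(np.float32),cv2.DIST_HUBER,0,.001,.001).ravel()
    s=-1 if vx>0 else 1; print(name,"yaw",np.arctan2(s*vy,s*vx),"y at x=.533",y0+vy/vx*(.533-x0),len(p))
m=((im.min(2)>150)&(im.max(2)-im.min(2)<30)).astype(np.uint8)[170:200,302:336]
n,l,st,ce=cv2.connectedComponentsWithStats(m)
for i in range(1,n):
    if st[i,4]>15: u,v=ce[i]+[302,170]; print(st[i],u,v,onplane(f,u,v,.102))
dk=((g<95)).astype(np.uint8)[165:205,300:338]; n,l,st,ce=cv2.connectedComponentsWithStats(dk)
for i in range(1,n):
    if st[i,4]>30: print("dark",st[i],ce[i]+[300,165])
cv2.imwrite("pics/w1c.png",cv2.resize(f["img"][120:225,180:440],None,fx=3,fy=3)[:,:,::-1])
E
```

```text
far rail outer yaw -3.0435028 y at x=.533 -0.026225412 55
near rail outer yaw -3.0374472 y at x=.533 -0.097878814 42
plate near edge yaw -3.0467415 y at x=.533 -0.09184239 49
[  0   0  34  30 289] 322.3217993079585 188.69204152249137 [ 0.53670356 -0.06442841  0.102     ]
[ 10  12  14  12 133] 318.77443609022555 187.50375939849624 [ 0.53345254 -0.06370048  0.102     ]
dark [  6   1  24  25 194] [315.33505155 176.08247423]
dark [ 0 36 38  3 52] [319.42307692 202.07692308]
```

View pics/w1c.png

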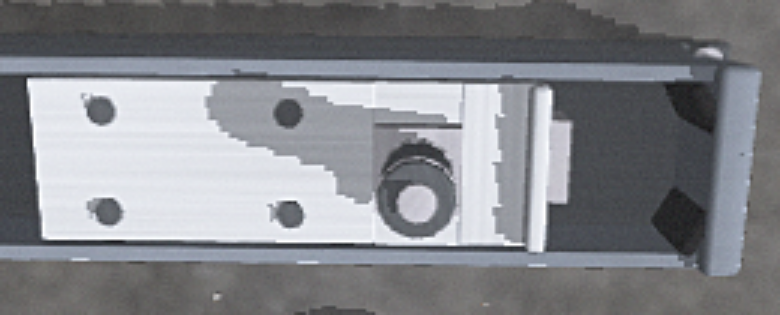

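```bash
python3 -c "
from h import *
s=bot.get_state();print(s['position'],s['tool_rot'],rel([.533,-.063,.18],1.67),rel([.533,-.063,.138],1.67))"
```

```text
[ 0.53419682 -0.06699484  0.29847514] [-3.13991626e+00 -3.07972453e-03  1.68095080e+00] (array([  3.7,  -0.6, 118.5]), array([-0.0017, -0.0031,  0.011 ])) (array([  3.6,  -0.5, 160.5]), array([-0.0017, -0.0031,  0.011 ]))
```

Request:
servo_tool:
  rows:
    - [[0,0,40,0,0,0],[0,0,80,0,0,0],[0,0,80,0,0,0],[0,0,80,0,0,0]]
  claw: 50

```text
time: 2.8
position: [0.5339, -0.0671, 0.219]
tool_rot: [-3.139, -0.003, 1.681]
force: [-0.2, -0.2, 0.2]
gripper_width: 0.584
```

```bash
python3 -c "
from h import *
s=bot.get_state();print(s['position'],s['tool_rot'],s['force'],rel([.533,-.063,.138],1.67))
f=snap('wrist','w2');m=((f['img'].min(2)>150)).astype(np.uint8)
import pickle;pickle.dump(f,open('f2.pkl','wb'));print(proj(f,[.533,-.063,.102]))"
```

```text
[ 0.53393631 -0.06714272  0.2189527 ] [-3.13937861e+00 -2.74933244e-03  1.68085699e+00] [-0.20614297 -0.23892661  0.18403062] (array([ 4. , -0.3, 81. ]), array([-0.0022, -0.0027,  0.0109]))
[318.59660427 215.56225748]
```

View pics/w2.png

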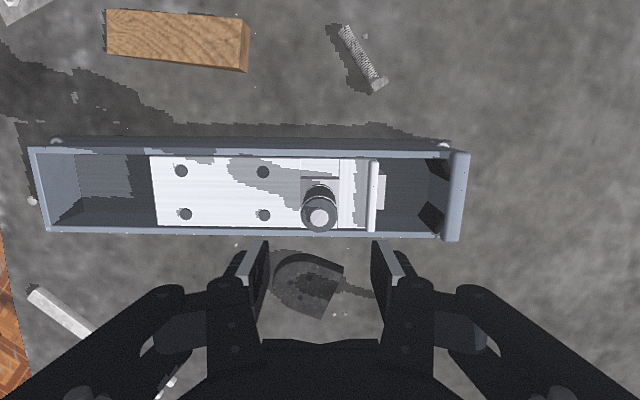

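The wrist view shows the pin cap at (319,217), where I predicted (318.6,215.6). The pads at columns 266 and 372 are centred on it. Descending.

Request:
servo_tool:
  rows:
    - [[4,0,30,-0.002,-0.003,0.011],[4,0,60,-0.002,-0.003,0.011],[4,0,75,-0.002,-0.003,0.011],[4,0,81,-0.002,-0.003,0.011],[4,0,81,-0.002,-0.003,0.011],[4,0,81,-0.002,-0.003,0.011]]

```text
time: 3.45
position: [0.535, -0.0645, 0.1394]
tool_rot: [3.137, 0.002, 1.668]
force: [-1.2, -0.0, 0.1]
gripper_width: 0.586
```

Request:
servo_tool:
  rows:
    - [[0,0,0,0,0,0],[0,0,0,0,0,0],[0,0,0,0,0,0]]
  claw: 28

```text
time: 3.75
position: [0.5341, -0.0644, 0.1385]
tool_rot: [3.139, 0.001, 1.668]
force: [0.1, -0.2, 1.0]
gripper_width: 0.326
```

Request:
servo_tool:
  rows:
    - [[0,0,0,0,0,0],[0,0,0,0,0,0],[0,0,0,0,0,0]]
  claw: 25

```text
time: 4.05
position: [0.5338, -0.0644, 0.1379]
tool_rot: [3.14, 0.001, 1.668]
force: [-0.4, 0.3, -0.6]
gripper_width: 0.295
```

Request:
servo_tool:
  rows:
    - [[0,0,0,0,0,0],[0,0,0,0,0,0],[0,0,0,0,0,0],[0,0,0,0,0,0]]
  claw: 10

```text
time: 4.45
position: [0.5338, -0.0643, 0.1381]
tool_rot: [3.14, 0.001, 1.668]
force: [-1.2, 0.6, 4.0]
gripper_width: 0.267
```

Request:
servo_tool:
  rows:
    - [[0,0,-2,0,0,0],[0,0,-4,0,0,0],[0,0,-7,0,0,0],[0,0,-12,0,0,0],[0,0,-18,0,0,0],[0,0,-24,0,0,0],[0,0,-30,0,0,0],[0,0,-31,0,0,0],[0,0,-31,0,0,0],[0,0,-31,0,0,0],[0,0,-31,0,0,0]]

```text
time: 5.55
position: [0.5338, -0.0643, 0.1688]
tool_rot: [3.14, 0.001, 1.668]
force: [0.2, -1.1, -1.3]
gripper_width: 0.263
```

```bash
python3 -c "
from h import *
s=bot.get_state();print(s['position'],s['tool_rot'],s['force'],s['moment'],s['gripper_width'])
f=snap('side','s3');g=snap('scene','c3')
a=cv2.resize(f['img'][170:280,240:480],None,fx=3,fy=3);b=cv2.resize(g['img'][120:270,240:480],None,fx=2,fy=2)
b=cv2.resize(g['img'][140:240,240:480],None,fx=2.6,fy=2.6)
a=cv2.resize(f['img'][150:260,240:480],None,fx=2.6,fy=2.6)
cv2.imwrite('pics/x3.png',np.vstack([a,b])[:,:,::-1])"
```

```text
[ 0.5337668  -0.06429821  0.16875562] [3.14034602e+00 1.09699887e-03 1.66788572e+00] [ 0.19257958 -1.11076383 -1.29541388] [-0.01926594 -0.00369938  0.02653681] 0.2631103851770859
```

View pics/x3.png

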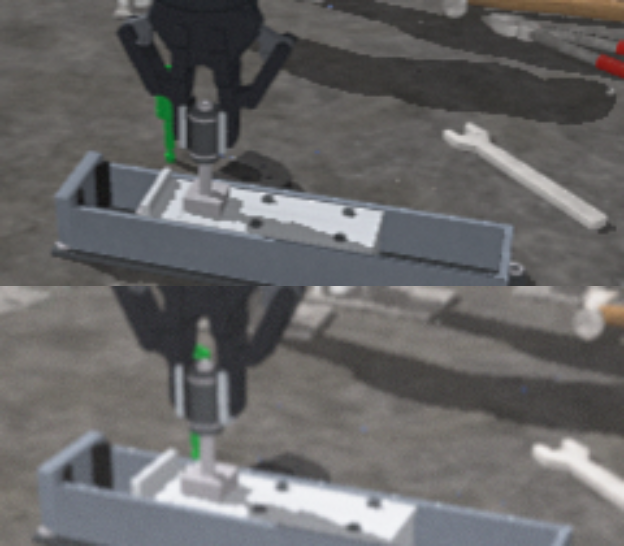

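Request:
servo_tool:
  rows:
    - [[0,-3,0,0,0,0],[0,-7,0,0,0,0],[0,-12,0,0,0,0],[0,-17,0,0,0,0],[0,-22,0,0,0,0],[0,-27,0,0,0,0],[0,-32,0,0,0,0],[0,-37,0,0,0,0],[0,-42,0,0,0,0],[0,-46,0,0,0,0],[0,-46,0,0,0,0],[0,-46,0,0,0,0]]

```text
time: 6.85
position: [0.4868, -0.0688, 0.1686]
tool_rot: [-3.14, 0.0, 1.668]
force: [1.3, -0.3, -1.5]
gripper_width: 0.269
```

Request:
servo_tool:
  rows:
    - [[0,0,2,0,0,0],[0,0,3,0,0,0],[0,0,3.5,0,0,0],[0,0,3.5,0,0,0]]

```text
time: 7.25
position: [0.4875, -0.0687, 0.165]
tool_rot: [3.142, 0.001, 1.668]
force: [0.2, -0.1, -0.9]
gripper_width: 0.26
```

Request:
servo_tool:
  rows:
    - [[0,0,0.5,0,0,0],[0,0,1,0,0,0],[0,0,1,0,0,0],[0,0,1,0,0,0]]

```text
time: 7.65
position: [0.488, -0.0688, 0.1644]
tool_rot: [3.14, 0.001, 1.668]
force: [-0.1, -0.8, -1.5]
gripper_width: 0.264
```

Request:
servo_tool:
  rows:
    - [[0,0,0.5,0,0,0],[0,0,0.5,0,0,0],[0,0,0.5,0,0,0]]

```text
time: 7.95
position: [0.4881, -0.0688, 0.1639]
tool_rot: [3.14, 0.001, 1.668]
force: [0.3, -0.9, -0.9]
gripper_width: 0.262
```

Request:
servo_tool:
  rows:
    - [[0,0,0.5,0,0,0],[0,0,0.5,0,0,0],[0,0,0.5,0,0,0]]

```text
time: 8.25
position: [0.4881, -0.0689, 0.1637]
tool_rot: [3.14, 0.001, 1.668]
force: [-0.9, -0.6, 4.4]
gripper_width: 0.261
```

Request:
servo_tool:
  rows:
    - [[0,0,0.5,0,0,0],[0,0,0.5,0,0,0],[0,0,0.5,0,0,0]]

```text
time: 8.55
position: [0.4882, -0.0689, 0.1636]
tool_rot: [3.14, 0.001, 1.667]
force: [-1.4, 0.0, 10.1]
gripper_width: 0.268
```

Request:
servo_tool:
  rows:
    - [[0,-0.5,-0.2,0,0,0],[0,-1,-0.2,0,0,0],[0,-1.5,-0.2,0,0,0],[0,-2,-0.2,0,0,0],[0,-2.5,-0.2,0,0,0],[0,-3,-0.2,0,0,0],[0,-3,-0.2,0,0,0]]

```text
time: 9.25
position: [0.4869, -0.0691, 0.1637]
tool_rot: [3.136, 0.002, 1.668]
force: [3.1, 0.8, 6.2]
gripper_width: 0.266
```

Request:
servo_tool:
  rows:
    - [[0,-0.5,0,0,0,0],[0,-1,0,0,0,0],[0,-1.5,0,0,0,0],[0,-2,0,0,0,0],[0,-2,0,0,0,0],[0,-2,0,0,0,0]]

```text
time: 9.85
position: [0.4854, -0.0694, 0.1637]
tool_rot: [3.135, 0.003, 1.668]
force: [5.5, 1.2, 4.9]
gripper_width: 0.259
```

Request:
servo_tool:
  rows:
    - [[0,-0.5,0,0,0,0],[0,-1,0,0,0,0],[0,-1.5,0,0,0,0],[0,-2,0,0,0,0],[0,-2.5,0,0,0,0],[0,-3,0,0,0,0],[0,-3,0,0,0,0]]

```text
time: 10.55
position: [0.4823, -0.0697, 0.1637]
tool_rot: [3.135, 0.002, 1.668]
force: [5.2, 2.2, 5.5]
gripper_width: 0.261
```

Request:
servo_tool:
  rows:
    - [[0,-0.5,0,0,0,0],[0,-1,0,0,0,0],[0,-1.5,0,0,0,0],[0,-2,0,0,0,0],[0,-2.5,0,0,0,0],[0,-3,0,0,0,0],[0,-3,0,0,0,0]]

```text
time: 11.25
position: [0.4793, -0.07, 0.1637]
tool_rot: [3.135, 0.002, 1.668]
force: [5.5, 1.6, 5.6]
gripper_width: 0.268
```

Request:
servo_tool:
  rows:
    - [[0,-0.5,0,0,0,0],[0,-1,0,0,0,0],[0,-1.5,0,0,0,0],[0,-2,0,0,0,0],[0,-2.5,0,0,0,0],[0,-3,0,0,0,0],[0,-3,0,0,0,0]]

```text
time: 11.95
position: [0.4764, -0.0703, 0.1637]
tool_rot: [3.135, 0.002, 1.668]
force: [4.6, 0.8, 5.6]
gripper_width: 0.267
```

Request:
servo_tool:
  rows:
    - [[0,-0.5,0,0,0,0],[0,-1,0,0,0,0],[0,-1.5,0,0,0,0],[0,-2,0,0,0,0],[0,-2.5,0,0,0,0],[0,-3,0,0,0,0],[0,-3,0,0,0,0]]

```text
time: 12.65
position: [0.4733, -0.0706, 0.1637]
tool_rot: [3.135, 0.002, 1.668]
force: [5.1, 1.7, 6.6]
gripper_width: 0.267
```

Request:
servo_tool:
  rows:
    - [[0,-0.5,0,0,0,0],[0,-1,0,0,0,0],[0,-1.5,0,0,0,0],[0,-2,0,0,0,0],[0,-2.5,0,0,0,0],[0,-3,0,0,0,0],[0,-3,0,0,0,0]]

```text
time: 13.35
position: [0.4702, -0.0709, 0.1636]
tool_rot: [3.136, 0.002, 1.668]
force: [3.9, 0.9, 6.7]
gripper_width: 0.265
```

Request:
servo_tool:
  rows:
    - [[0,-0.5,0,0,0,0],[0,-1,0,0,0,0],[0,-1.5,0,0,0,0],[0,-2,0,0,0,0],[0,-2.5,0,0,0,0],[0,-3,0,0,0,0],[0,-3,0,0,0,0]]

```text
time: 14.05
position: [0.4636, -0.0711, 0.1625]
tool_rot: [-3.14, 0.001, 1.668]
force: [2.4, -0.6, -0.7]
gripper_width: 0.265
```

Request:
servo_tool:
  rows:
    - [[0,0,0.5,0,0,0],[0,0,1,0,0,0],[0,0,1,0,0,0]]

```text
time: 14.35
position: [0.4636, -0.0708, 0.1614]
tool_rot: [-3.14, 0.0, 1.668]
force: [1.1, -0.4, -1.9]
gripper_width: 0.267
```

Request:
servo_tool:
  rows:
    - [[0,0,1,0,0,0],[0,0,2,0,0,0],[0,0,3,0,0,0],[0,0,3,0,0,0]]

```text
time: 14.75
position: [0.4645, -0.0709, 0.1587]
tool_rot: [-3.142, 0.001, 1.668]
force: [0.5, -0.5, -1.9]
gripper_width: 0.266
```

Request:
servo_tool:
  rows:
    - [[0,0,1,0,0,0],[0,0,2,0,0,0],[0,0,3,0,0,0],[0,0,4,0,0,0],[0,0,4,0,0,0]]

```text
time: 15.25
position: [0.4651, -0.071, 0.1549]
tool_rot: [3.14, 0.001, 1.668]
force: [-0.9, -0.2, -1.8]
gripper_width: 0.265
```

Request:
servo_tool:
  rows:
    - [[0,0,1,0,0,0],[0,0,2,0,0,0],[0,0,3,0,0,0],[0,0,4,0,0,0],[0,0,4,0,0,0]]

```text
time: 15.75
position: [0.4651, -0.071, 0.1509]
tool_rot: [3.14, 0.001, 1.668]
force: [-0.1, -0.5, -1.4]
gripper_width: 0.266
```

Request:
servo_tool:
  rows:
    - [[0,0,0.5,0,0,0],[0,0,1,0,0,0],[0,0,1.5,0,0,0],[0,0,2,0,0,0],[0,0,2,0,0,0]]

```text
time: 16.25
position: [0.4654, -0.071, 0.149]
tool_rot: [3.14, 0.001, 1.668]
force: [-0.0, 0.4, -0.9]
gripper_width: 0.263
```

Request:
servo_tool:
  rows:
    - [[0,0,0.5,0,0,0],[0,0,1,0,0,0],[0,0,1.5,0,0,0],[0,0,2,0,0,0],[0,0,2,0,0,0]]

```text
time: 16.75
position: [0.4654, -0.0711, 0.1469]
tool_rot: [3.14, 0.001, 1.668]
force: [0.8, -0.2, -1.0]
gripper_width: 0.262
```

Request:
servo_tool:
  rows:
    - [[0,0,0.5,0,0,0],[0,0,1,0,0,0],[0,0,1.5,0,0,0],[0,0,2,0,0,0],[0,0,2,0,0,0]]

```text
time: 17.25
position: [0.4654, -0.0711, 0.1449]
tool_rot: [3.14, 0.001, 1.668]
force: [0.8, 0.0, 0.3]
gripper_width: 0.267
```

Request:
servo_tool:
  rows:
    - [[0,0,0.5,0,0,0],[0,0,1,0,0,0],[0,0,1.5,0,0,0],[0,0,2,0,0,0],[0,0,2,0,0,0]]

```text
time: 17.75
position: [0.4653, -0.071, 0.1427]
tool_rot: [3.14, 0.001, 1.668]
force: [2.1, 0.2, -4.7]
gripper_width: 0.262
```

Request:
servo_tool:
  rows:
    - [[0,0,0.5,0,0,0],[0,0,1,0,0,0],[0,0,1.5,0,0,0],[0,0,2,0,0,0],[0,0,2,0,0,0]]

```text
time: 18.25
position: [0.4638, -0.0711, 0.1405]
tool_rot: [-3.14, 0.001, 1.668]
force: [0.5, 0.1, -6.4]
gripper_width: 0.268
```

Request:
servo_tool:
  rows:
    - [[0,0,0.5,0,0,0],[0,0,1,0,0,0],[0,0,1,0,0,0]]

```text
time: 18.55
position: [0.464, -0.0711, 0.1398]
tool_rot: [-3.141, 0.001, 1.668]
force: [-1.5, -0.5, -4.1]
gripper_width: 0.266
```

Request:
servo_tool:
  rows:
    - [[0,0,0.5,0,0,0],[0,0,1,0,0,0],[0,0,1,0,0,0]]

```text
time: 18.85
position: [0.4654, -0.071, 0.1391]
tool_rot: [3.14, 0.001, 1.668]
force: [0.1, 0.5, -2.3]
gripper_width: 0.267
```

```bash
python3 -c "
from h import *
s=bot.get_state();print(s['position'],s['tool_rot'],s['force'],s['moment'],s['gripper_width'])
f=snap('side','s4');g=snap('scene','c4')
a=cv2.resize(f['img'][170:280,240:480],None,fx=2.6,fy=2.6);b=cv2.resize(g['img'][155:265,240:480],None,fx=2.6,fy=2.6)
cv2.imwrite('pics/x4.png',np.vstack([a,b])[:,:,::-1])"
```

```text
[ 0.46543693 -0.07097205  0.13913707] [3.13960076e+00 1.07863682e-03 1.66793384e+00] [ 0.08689486  0.46035054 -2.25002527] [-0.04438003  0.14290595 -0.03229901] 0.26723941749325486
```

View pics/x4.png

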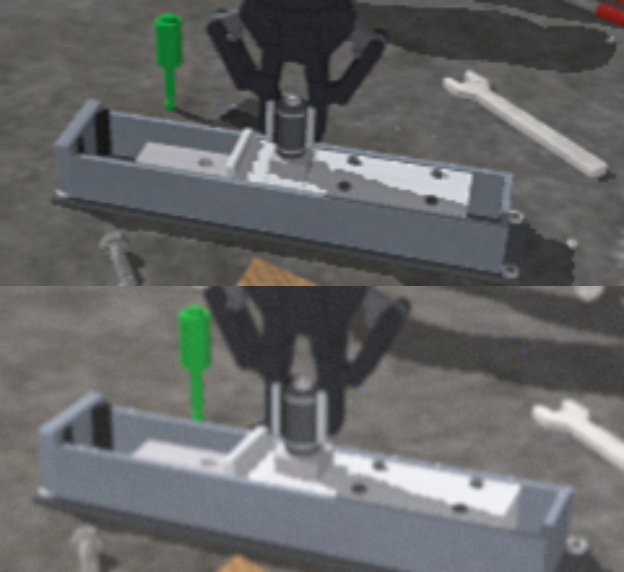

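The pin stands in the guide block, with its grip about on the block. I'll press the last millimetre and feel for the seat.

Request:
servo_tool:
  rows:
    - [[0,0,0.4,0,0,0],[0,0,0.8,0,0,0],[0,0,0.8,0,0,0]]

```text
time: 19.25
position: [0.4654, -0.0711, 0.1383]
tool_rot: [3.14, 0.001, 1.668]
force: [-0.7, 0.5, -1.6]
gripper_width: 0.264
```

Request:
servo_tool:
  rows:
    - [[0,0,0.4,0,0,0],[0,0,0.6,0,0,0],[0,0,0.6,0,0,0]]

```text
time: 19.55
position: [0.4654, -0.0711, 0.138]
tool_rot: [3.139, 0.001, 1.668]
force: [-0.4, 0.2, 4.6]
gripper_width: 0.262
```

Solid contact at z=0.138, the same height as the original home. Releasing and backing off.

Request:
servo_tool:
  rows:
    - [[0,0,0,0,0,0],[0,0,0,0,0,0],[0,0,0,0,0,0],[0,0,0,0,0,0]]
  claw: 50

```text
time: 19.95
position: [0.4652, -0.0711, 0.1375]
tool_rot: [3.14, 0.001, 1.668]
force: [0.1, 0.4, -0.0]
gripper_width: 0.585
```

Request:
servo_tool:
  rows:
    - [[0,0,-15,0,0,0],[0,0,-40,0,0,0],[0,0,-80,0,0,0],[0,0,-120,0,0,0],[0,0,-150,0,0,0],[0,0,-150,0,0,0],[0,0,-150,0,0,0]]

```text
time: 20.65
position: [0.465, -0.0706, 0.2879]
tool_rot: [3.139, 0.001, 1.668]
force: [-0.1, 1.7, -0.9]
gripper_width: 0.588
```

```bash
python3 - <<'E'
from h import *
f=snap('side','s5');g=snap('scene','c5')
a=cv2.resize(f['img'][170:280,240:480],None,fx=2.6,fy=2.6,interpolation=cv2.INTER_CUBIC);b=cv2.resize(g['img'][155:265,240:480],None,fx=2.6,fy=2.6,interpolation=cv2.INTER_CUBIC)
cv2.imwrite('pics/x5.png',np.vstack([a,b])[:,:,::-1])
s=bot.get_state();print(s['time'],s['position'],s['force'],s['gripper_width'])
for n,F in(('side',f),('scene',g)):
  for z in(.058,.102):
    p=proj(F,[.4645,-.0700,z]); o=np.array([240,170 if n=='side' else 155]); print(n,z,(p-o)*2.6+[0,0 if n=='side' else 286])
E
```

```text
20.75 [ 0.46406403 -0.07056614  0.28658728] [ 0.77038984 -0.56993373 -0.09156833] 0.5875146640032178
side 0.058 [291.1363345  149.83163179]
side 0.102 [293.07308729 101.02076619]
scene 0.058 [302.66762927 449.26514843]
scene 0.102 [302.8627385  387.28100046]
```

View pics/x5.png

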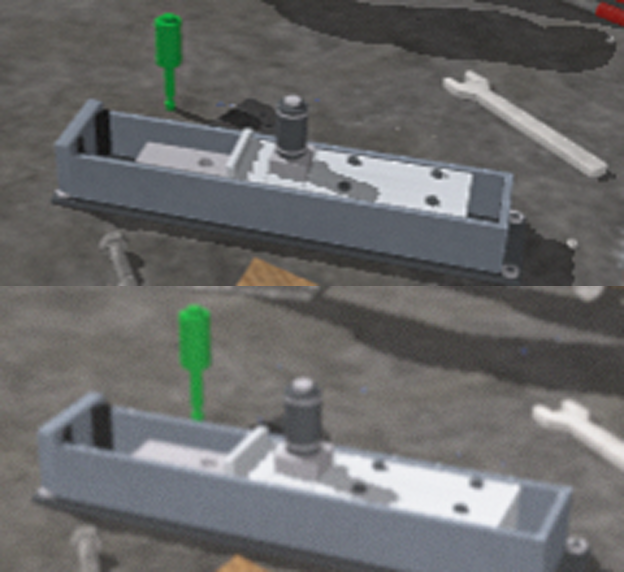

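The views show the pin upright on the guide block: cap at (293,100) in the side half and (302,385) in the scene half, against predicted home positions of (293,101) and (303,387). The bystanders look unmoved and the gripper is clear.

```bash
python3 -c "
from workcell import order
print(order.close_job())"
```

```text
the job is handed in; nothing more can be done
None
```

The gauge is at its longer setting and the job is handed in, at about 21 s on the robot's clock; it gives no verdict.

**What I did:** I gripped the grey pin and lifted it 31 mm. I slid the carriage 46 mm, then lowered the pin lightly onto the index bar and felt along it with 4 to 10 N. The pin dropped into the hidden hole at about 70 mm of travel. I pushed it down until the grip met the block, then released and raised the gripper 150 mm.

**Last checks:**
- **Seating:** the tool stopped on solid contact at 0.138 m, the same height as at the first home. The last pictures show the pin upright on the block, with its cap within about 2 enlarged pixels of the predicted home position in both views.
- **Things nearby:** the bolt, and the parts of the wedge and heel blank in the final view, looked unmoved. I did not measure them.
- **Disagreement:** I never felt the expected 10 to 15 N while pushing in. The force on the tool read at most about 5 N of push. A downward pull of 4 to 6 N showed near home, which I took to be the balls snapping into the groove. I did not tug on the pin to confirm the click.

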